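Pack up a terminal block and hold it against the box for fastening

TASK

Finish the little crib beside the distribution box: lay the two loose packing slats crosswise on top of the two that lie along the box, level, one towards each end, spanning both. Then set the black terminal block on the crib, long side along the box and centred on the sprung backing plate, and press it against the plate with a steady push of about 10 newtons so that I can screw it on from inside. Finish while still holding it pressed there: do not let go; and leave the meter, the screwdriver and the spare breaker where they are.

Things in the scene. Friction and masses are not known exactly. Their poses are not given: they have to be found in the camera images.
- box: grey sheet-steel distribution box lying open side up, fixed to the bench, 280 (x) x 200 (y) x 75 mm high, with breakers inside. Origin: centre of its underside, on the bench; its x runs along its long sides, its -y side (outer face at y = -100 mm in its frame) is the one to work at, z up.
- plate (a joint): travel of the sprung backing plate towards the box, in m: 0 at rest, 0.012 pushed in to the stop. Its springs push back with 4 N at the start of the travel and 1 N more for every mm (10 N at 6 mm, 16 N at the stop).
- plate_face (a point): centre of the outer face of the backing plate, a steel plate 120 mm long (along the box's x), 4 mm thick, from 35 to 73 mm above the bench, on two spring studs in front of the box's -y side. At rest its outer face stands 18 mm out from the box wall (y = -118 mm in the box's frame); it slides straight towards the box (+y of the box) when pressed. The point moves with the plate; axes as the box's.
- base_a: lower crib slat nearer the box, lying loose on the bench parallel to the box's side, its centreline 51 mm from the box wall: pine packing slat, 120 x 22 x 15 mm. Origin: centre of its underside; x along its length, z up.
- base_b: lower crib slat farther from the box, lying loose and parallel to the first, its centreline 121 mm from the box wall: pine packing slat, 120 x 22 x 15 mm. Origin: centre of its underside; x along its length, z up.
- slat_a: loose slat on the bench, to be laid on the crib (either of the two at either end): pine packing slat, 120 x 22 x 15 mm. Origin: centre of its underside; x along its length, z up. Laid on the lower slats its underside is 15 mm above the bench, its top 30 mm; centred across the two lower slats its near end is 26 mm from the box wall, 8 mm clear of the backing plate when lowered from above.
- slat_b: the second loose slat to be laid on the crib: pine packing slat, 120 x 22 x 15 mm. Origin: centre of its underside; x along its length, z up.
- block: black terminal block, 0.16 to 0.28 kg: a base 130 (x) x 60 (y) x 18 mm high with brass screws, and in its middle a raised module 48 (x) x 60 (y) mm that rises from 18 to 48 mm above the underside, flush with the base's long sides; the same either way round. To be gripped by the module across its 48 mm. Origin: centre of its underside; x along its length, z up. On the crib its underside is 30 mm above the bench.
- meter: black panel meter, 150 x 100 x 38 mm, to be left alone. Origin: centre of its underside.
- driver: screwdriver with an orange handle lying on the bench, 200 mm long and 26 mm high, to be left alone. Origin: middle of its length, underside; x from handle to tip.
- spare: white spare breaker, 54 x 75 x 65 mm high, standing on the bench, to be left alone. Origin: centre of its underside.
Things that resemble listed ones, but are neither listed nor needed, are in the scene too. Leave any purple or red look-alike of the block alone. Leave any pink look-alike of the slat_b alone.

How it is judged:
By the outcome, as a careful person would: the job done as asked, in the order asked, and still so for the second after the job is handed in, while the arm keeps its last pose, push and grip.
It also fails if it takes over 72 s, if anything falls off the work surface, if the arm or the gripper's body presses on something with over 40 N, if the wrist force passes 120 N, or if a joint passes its speed limit or range.

ROBOT

A 6-joint arm with a two-finger parallel gripper is mounted at the origin on the work surface. World frame = base frame: x ahead of the robot, y to its left, z up, the work surface at z = 0. Lengths are in m, angles in rad, forces in N, time in s.
With the tool pointing down it reaches from about 0.3 to 0.875 m from the base axis. Payload 4.2 kg.
Tool frame: the origin (TCP) lies at the very end of the fingers, on their centre line; the grasp point (between the pads) lies 19 mm behind it (arm.tcp_to_grasp is the distance from the TCP to the grasp point, in m); z points along the fingers, y is the line along which they close (so a half turn about z gives the same grasp; the last joint's range is limited). The gripper opens to 85 mm and grips with 20 to 120 N. Pads are 22 mm wide; open, the fingers measure 114 mm over their backs; the gripper's body (76 mm by 85 mm) begins 54 mm behind the grasp point. The pads swing forward as they close: fully open they stand 13 mm farther back than shut.
Start: joints at [-1.124, 0.32, 1.565, -0, 1.257, -0.02], TCP at [0.259, -0.513, 0.199] pointing down, gripper open.
Joint ranges: [-3.11, 3.11], [-0.84, 2.01], [0.21, 2.61], [-1.34, 4.49], [0.05, 2.63], [-2.56, 2.56]. Speed limits (rad/s): [2.57, 2.57, 3.14, 3.14, 3.14, 3.14].

INTERFACE

Orientations are given as a rotation vector (axis times angle).
In Python, from station import arm gives the robot as it stands.
- The arm moves only by the tool carry_out, never from a script. Its argument "series" is a list that holds one entry, the list of rows, each a list of 7 numbers: the finger opening in m, from 0 to 0.0854, then the shift along the tool's x, y, z in m, then the turn, a rotation vector about the tool's x, y, z in degrees. A call has 1 to 12 rows; each row shifts and turns the commanded pose from where the row before left it, along the tool's axes as they then stand; what a row does not reach is not made up. A row lasts 1/10 s, in which the tool goes at most 50 mm and 8.59 degrees, less where a joint would pass 70% of its speed; a pose out of reach is approached as far as the arm can. A call with a gripper value outside its range is refused whole. The fingers move at their own pace and stop on an object; the grip force is fixed at half the most. Time passes only in rows, so rows that do not move let the fingers close. It gives the time, the measured TCP pose, the force, the opening and the grip force at its end, in the units of the state.
- arm.get_obs(): the state, without advancing time (a new reading comes with each control period).
- arm.read_camera(name): name is "scene" or "top"; returns (picture, depth): 420x560x3 uint8, blue, green, red; 420x560 float32, m along the optical axis (not along the pixel's ray), 0 where there is no reading.
- arm.calibration(name): a dict with "camera_matrix" (3x3 intrinsics, pixels), "rvec" (rotation vector, rad) and "tvec" (3), from world to camera coordinates, as OpenCV has them. Camera axes: x right, y down, z forward; pixel columns grow to the right and rows downward; lengths in m; the calibration is good to about 2 mm. A picture is of the moment at which its call begins. calibration takes no time and is no camera call.
- arm.job_done(): hands the job in; it is judged then, once.
The state is a dict: "time": time; "joint_pos": joint angles; "joint_vel": joint speeds; "tau": joint torques, N m; "eef_pos": TCP position; "eef_rot": TCP orientation; "force": force on the tool from outside, world axes, zero at the start; "moment": the same for the moment, N m; "finger_gap": finger opening in m; "finger_force": force on a finger pad.
Only numpy, scipy, OpenCV 4.12 (cv2) and the standard library are available. Lean on these libraries where they do the work, as an engineer would, in place of code of your own. Each camera call takes 0.05 s, during which the arm holds its last target. There are 200 camera calls.

## Working session

There is one attempt and no reset: what is moved stays moved. The work goes in short steps, Python scripts to look and compute and a tool call to move; the robot and the scene stay as the last step left them, time stands still between calls to the robot, and variables do not carry over. Pictures are saved under pics/ and viewed, at most 10 in all, crops included, and the job is handed in when it is done.

Besides the shell and the picture viewer there is one more tool, called after "Call:" as name(argument=value, ...), one argument or row to a line, values as JSON. carry_out: Moves the arm, as the interface text tells. Its arguments: {"type":"object","properties":{"series":{"type":"array"}},"required":["series"]}

```bash
ls; mkdir -p pics; python3 - <<'E'
from station import arm
import cv2
o=arm.get_obs();print(o)
for n in("top","scene"):
    p,d=arm.read_camera(n);cv2.imwrite(f"pics/{n}0.png",p)
    import numpy as np; np.save(f"pics/{n}0.npy",d); c=arm.calibration(n);print(n,c)
E
```

```text
pics
{'time': 0.0, 'joint_pos': array([-1.12400730e+00,  3.20329607e-01,  1.56567544e+00, -3.75463174e-06,
        1.25739962e+00, -2.00129880e-02]), 'joint_vel': array([-0.00040368, -0.00022251,  0.00223124,  0.0006434 , -0.00095469,
        0.00063441]), 'tau': array([-1.05368163e-03, -4.15528286e+01, -2.34166807e+01,  5.35180595e-05,
        8.26404575e-03, -7.12845548e-06]), 'eef_pos': array([ 0.25853213, -0.51300629,  0.19846205]), 'eef_rot': array([-3.05468702e+00, -7.26203902e-01,  6.07909384e-04]), 'force': array([ 0.23793069,  0.2953423 , -0.27338301]), 'moment': array([ 0.05014206, -0.00031981,  0.03011212]), 'finger_force': 0.0, 'finger_gap': 0.08524896837396001}
top {'camera_matrix': array([[385.61352399,   0.        , 279.05728535],
       [  0.        , 385.61352399, 202.28620844],
       [  0.        ,   0.        ,   1.        ]]), 'rvec': array([ 2.07645268, -2.13485235,  0.16982903]), 'tvec': array([-0.01647966,  0.53843197,  0.94992986])}
scene {'camera_matrix': array([[491.69705601,   0.        , 278.48530121],
       [  0.        , 491.69705601, 215.23575423],
       [  0.        ,   0.        ,   1.        ]]), 'rvec': array([ 1.63992045,  1.80914537, -0.81534674]), 'tvec': array([ 0.07520808, -0.28316071,  1.80598002])}
```

View pics/top0.png

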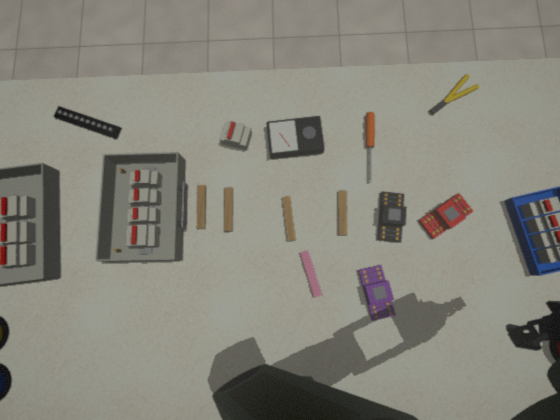

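View pics/scene0.png

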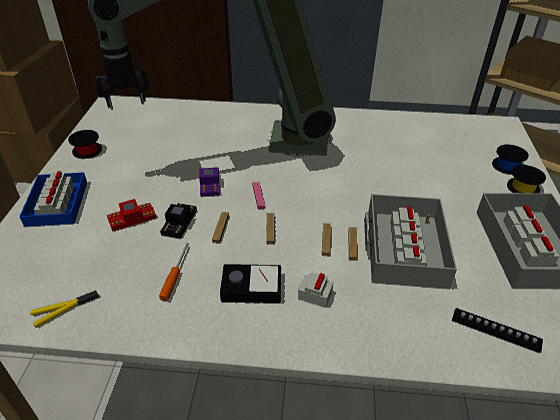

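The top view shows the grey box at (142,208) with its plate at (183,207), the lower slats at (201,207) and (228,209), and the arm's shadow at the bottom.
- **Could be slats:** brown at (288,218) and (342,213), pink at (311,273), and the two base slats. I choose the two loose brown ones.
- **Could be the block:** black at (391,217), red at (446,216), purple at (377,290), the black meter at (296,137) and a black strip at (88,122). I choose (391,217).
- **Could be the box:** grey at far left (20,230) and blue at right (540,230). I choose the one with the plate.

```bash
cat > h.py <<'E'
import numpy as np, cv2
from station import arm
def cast(n,px,z):
    c=arm.calibration(n);R=cv2.Rodrigues(c["rvec"])[0];t=np.ravel(c["tvec"])
    u=cv2.undistortPoints(np.float64(px).reshape(-1,1,2),c["camera_matrix"],None).reshape(-1,2)
    r=np.c_[u,np.ones(len(u))]@R; o=-R.T@t
    return o+r*((z-o[2])/r[:,2])[:,None]
def rect(n,mask,z):
    "world min-area rect of the biggest contour in mask, seen on plane z: centre, long, short, yaw deg of long axis"
    k=max(cv2.findContours(mask,cv2.RETR_EXTERNAL,cv2.CHAIN_APPROX_NONE)[0],key=cv2.contourArea)
    w=cast(n,k,z)[:,:2]
    (c,s,a)=cv2.minAreaRect((w*1000).astype(np.float32))
    if s[0]<s[1]: s=s[::-1];a+=90
    return np.round(c,1),np.round(s,1),round((a+90)%180-90,2)
def win(m,x0,y0,x1,y1):
    o=np.zeros_like(m);o[y0:y1,x0:x1]=m[y0:y1,x0:x1];return o
E
python3 - <<'E'
from h import *
p=cv2.imread("pics/top0.png");hsv=cv2.cvtColor(p,cv2.COLOR_BGR2HSV)
w=cv2.inRange(hsv,(8,80,60),(25,255,255))
for nm,b in dict(base_a=(190,175,212,240),base_b=(215,175,240,240),s1=(275,185,303,250),s2=(330,180,355,245)).items():
    print(nm,rect("top",win(w,*b),.015), cv2.countNonZero(win(w,*b)))
    m=cv2.moments(win(w,*b),True);print(cast("top",[[m['m10']/m['m00'],m['m01']/m['m00']]],.015)*1000)
k=cv2.inRange(p,(0,0,0),(70,70,70))|cv2.inRange(hsv,(8,80,60),(25,255,255))
print("block",rect("top",win(k,370,185,412,250),.02))
d=np.load("pics/topS.npy") if 0 else np.load("pics/top0.npy")
print(d[205,135:240].round(3))
print(cast("top",[[103,155],[185,153],[185,262],[97,262]],.075)*1000)
a=cv2.resize(p[145:270,90:230],None,fx=4,fy=4,interpolation=2);b=cv2.resize(p[145:270,270:420],None,fx=4,fy=4,interpolation=2)
a=cv2.resize(p[175:255,175:240],(400,492),interpolation=cv2.INTER_CUBIC);b=cv2.resize(p[175:255,335:415],(400,400),interpolation=cv2.INTER_CUBIC)
b=cv2.copyMakeBorder(b,0,92,0,0,0)
cv2.imwrite("pics/crop.png",np.hstack([a,b]))
E
```

```text
base_a (array([541.8, 182.7]), array([116.3,  19.1]), 0.75) 325
[[539.05637207 182.14222296  15.        ]]
base_b (array([531.4, 109.1]), array([115.6,  18.8]), -0.03) 302
[[530.58707021 107.9028321   15.        ]]
s1 (array([501.5, -54. ]), array([117.2,  19. ]), 5.95) 304
[[500.53280086 -54.16602684  15.        ]]
s2 (array([ 512.6, -197.2]), array([116.2,  19.7]), -1.63) 320
[[ 511.29534585 -197.56768807   15.        ]]
block (array([ 496.3, -325.6]), array([128. ,  67.1]), -8.05)
[1.049 1.057 1.05  1.05  1.055 1.053 1.054 0.    1.055 1.057 1.053 1.052
 1.058 1.055 1.055 1.056 1.056 1.056 1.058 1.058 1.062 1.061 1.057 1.06
 1.057 1.058 1.058 1.06  1.062 1.061 1.059 1.061 1.061 1.062 1.06  1.06
 1.06  1.06  1.06  1.054 0.985 0.981 0.993 1.001 1.01  1.017 1.029 1.039
 0.986 0.991 1.002 1.012 1.019 1.062 1.061 1.063 1.062 1.061 1.058 1.062
 1.06  1.064 1.045 1.044 1.044 1.045 1.042 1.043 1.047 1.042 1.05  1.059
 1.058 1.063 1.06  1.058 1.061 1.06  1.06  1.058 1.06  1.061 1.059 1.058
 1.058 1.058 1.056 1.058 1.056 1.057 1.043 1.042 1.045 1.043 1.041 1.044
 1.041 1.044 1.054 1.056 1.058 1.057 1.053 1.055 1.059]
[[674.82817841 429.7536219   75.        ]
 [672.53789613 211.4369749   75.        ]
 [389.52436162 205.05320688  75.        ]
 [395.24247968 427.06325195  75.        ]]
```

View pics/crop.png

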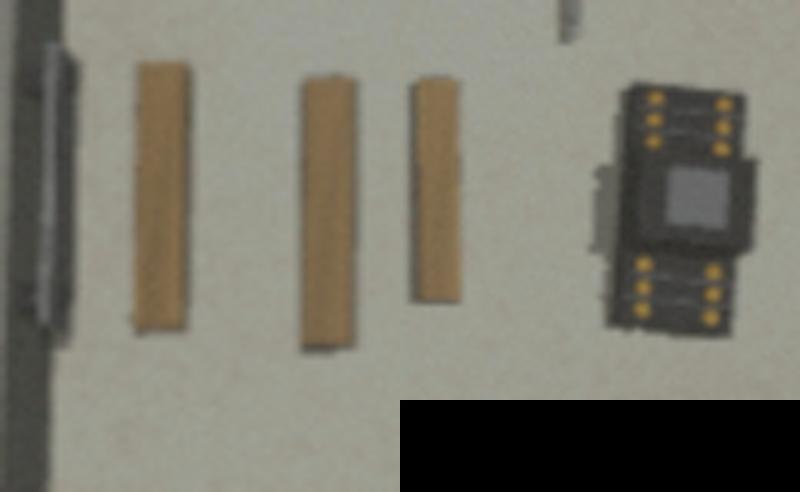

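The crop shows the plate at left, the two base slats, a loose slat and the black block with its grey module square, so the choice holds. Next come the box and plate.

```bash
python3 - <<'E'
from h import *
d=np.load("pics/top0.npy");p=cv2.imread("pics/top0.png");c=arm.calibration("top");K=c["camera_matrix"];R=cv2.Rodrigues(c["rvec"])[0];t=np.ravel(c["tvec"])
v,u=np.mgrid[:420,:560]
P=((np.dstack([(u-K[0,2])/K[0,0]*d,(v-K[1,2])/K[1,1]*d,d])-t)@R)*1000
ok=(d>0)
def near(x0,x1,y0,y1,z0,z1):
    return ok&(u>=x0)&(u<x1)&(v>=y0)&(v<y1)&(P[...,2]>z0)&(P[...,2]<z1)
fl=near(240,275,160,260,-50,50);print("floor z",np.median(P[fl][:,2]))
# plate: columns 180-192
for r in range(176,244,4): print(r,[ (int(P[r,q,1]),int(P[r,q,2])) for q in range(174,190)], round(P[r,184,0]))
rim=near(95,182,145,270,62,90);w=P[rim][:,:2].astype(np.float32);print(cv2.minAreaRect(w))
# block module & slats by height
m=near(370,412,185,250,35,60);print("mod",cv2.minAreaRect(cast("top",np.c_[u[m],v[m]],.048)[:,:2].astype(np.float32)*1000),m.sum())
m=near(370,412,185,250,9,60);print("blk",cv2.minAreaRect(P[m][:,:2].astype(np.float32)))
hsv=cv2.cvtColor(p,cv2.COLOR_BGR2HSV);br=cv2.inRange(hsv,(8,130,60),(25,255,255));q=[]
n,l,s,ce=cv2.connectedComponentsWithStats(win(br,370,185,412,250));print(cast("top",ce[1:],.02)*1000, cast("top",ce[1:],.02).mean(0))
print("grey sq:");g=cv2.inRange(cv2.GaussianBlur(p,(3,3),0),(85,85,85),(135,135,135));print(rect("top",win(g,384,203,405,226),.048))
E
```

```text
floor z 0.2406195595821533
176 [(260, 4), (257, 4), (234, 73), (230, 77), (230, 69), (230, 59), (230, 50), (230, 42), (230, 32), (229, 27), (229, 15), (230, 3), (227, 2), (225, 1), (222, 0), (219, 0)] 627
180 [(260, 4), (257, 5), (233, 74), (231, 73), (230, 65), (229, 61), (229, 51), (229, 41), (230, 31), (230, 22), (229, 15), (228, 6), (228, 0), (225, 0), (222, 0), (219, 0)] 615
184 [(259, 6), (-60, 1034), (232, 76), (229, 76), (231, 64), (230, 56), (230, 46), (230, 39), (228, 35), (215, 72), (212, 75), (212, 63), (212, 54), (212, 46), (222, 0), (219, 0)] 589
188 [(260, 2), (256, 5), (232, 75), (230, 72), (229, 66), (229, 60), (226, 59), (223, 60), (223, 54), (215, 70), (211, 75), (212, 63), (211, 58), (209, 54), (221, 2), (219, 0)] 578
192 [(259, 4), (257, 2), (233, 72), (230, 71), (230, 65), (230, 56), (230, 46), (230, 38), (230, 28), (215, 70), (212, 73), (212, 62), (212, 54), (212, 44), (222, -1), (219, -1)] 568
196 [(258, 6), (256, 4), (232, 75), (230, 71), (232, 58), (229, 56), (230, 46), (229, 38), (230, 28), (214, 74), (212, 70), (212, 60), (213, 50), (212, 41), (221, 1), (2
[... 2262 characters left out ...]
(62.14406204223633, 131.2962646484375), 81.42845153808594)
[[ 557.61979399 -314.85953713   20.        ]
 [ 552.83456098 -351.044703     20.        ]
 [ 545.39685314 -313.92068289   20.        ]
 [ 540.18161299 -350.42636715   20.        ]
 [ 533.22888687 -312.98605129   20.        ]
 [ 528.56560784 -347.26489498   20.        ]
 [ 468.53072051 -302.37375506   20.        ]
 [ 463.97841992 -338.42666579   20.        ]
 [ 456.2912556  -300.58029072   20.        ]
 [ 451.79680166 -335.69313047   20.        ]
 [ 444.51812847 -299.69035832   20.        ]
 [ 439.63359321 -334.26168797   20.        ]] [ 0.49854802 -0.32512734  0.02      ]
grey sq:
(array([ 498.7, -325.4]), array([31.3, 26. ]), 88.25)
```

```bash
python3 - <<'E'
from h import *
d=np.load("pics/top0.npy");c=arm.calibration("top");K=c["camera_matrix"];R=cv2.Rodrigues(c["rvec"])[0];t=np.ravel(c["tvec"])
v,u=np.mgrid[:420,:560]
P=((np.dstack([(u-K[0,2])/K[0,0]*d,(v-K[1,2])/K[1,1]*d,d])-t)@R)*1000
def reg(x,y,z): 
    return (d>0)&(P[...,0]>x[0])&(P[...,0]<x[1])&(P[...,1]>y[0])&(P[...,1]<y[1])&(P[...,2]>z[0])&(P[...,2]<z[1])
m=reg((440,640),(207,218),(34,80));q=P[m];print("plate x",np.sort(q[:,0])[[0,3,10,-10,-4,-1]])
f=reg((480,595),(207,213.6),(34,68));print("face fit",np.polyfit(P[f][:,0]-538,P[f][:,1],1))
f=reg((400,680),(226,233),(10,65));print("wall fit",np.polyfit(P[f][:,0]-538,P[f][:,1],1))
for n,x,y in(("a",(440,660),(165,200)),("b",(440,660),(90,125)),("s1",(420,580),(-80,-30)),("s2",(430,590),(-220,-175))):
    m=reg(x,y,(8.,24)); w=cast("top",np.c_[u[m],v[m]],.015)[:,:2].astype(np.float32)*1000
    print(n,m.sum(),w.mean(0),cv2.minAreaRect(w))
E
```

```text
plate x [476.66086398 477.89138181 480.77890616 591.88483641 595.19044401
 596.03782767]
face fit [-6.72792752e-03  2.12629404e+02]
wall fit [-7.09758282e-03  2.30674387e+02]
a 381 [539.27234 181.04799] ((540.5213012695312, 180.93524169921875), (24.22506332397461, 118.73967742919922), 89.16702270507812)
b 366 [528.3303  107.04117] ((530.05615234375, 107.83898162841797), (21.61724853515625, 118.25484466552734), 89.94232940673828)
s1 367 [500.78113  -55.567318] ((501.30419921875, -55.4593505859375), (120.52428436279297, 21.9185733795166), 5.885362148284912)
s2 376 [ 509.6402  -199.22086] ((511.19415283203125, -200.00466918945312), (21.16655921936035, 119.21287536621094), 86.90723419189453)
```

```bash
cat >> h.py <<'E'
from scipy.spatial.transform import Rotation as Ro
def to(x,y,z,psi):
    "tool-frame shift in mm (before turning) and the turn in deg to bring the TCP to x,y,z (mm), tool down, tool x at psi deg"
    o=arm.get_obs();A=Ro.from_rotvec(o["eef_rot"]);p=o["eef_pos"]*1000
    a=np.radians(psi);T=Ro.from_matrix(np.array([[np.cos(a),np.sin(a),0],[np.sin(a),-np.cos(a),0],[0,0,-1.]]))
    s=A.inv().apply(np.array([x,y,z])-p);r=np.degrees((A.inv()*T).as_rotvec())
    s2=T.inv().apply(np.array([x,y,z])-p)
    X=A.as_matrix()[:,0]
    print("t",round(o["time"],2),"pos",p.round(1),"psi",round(np.degrees(np.arctan2(X[1],X[0])),2),"gap",o["finger_gap"].round(4),"ff",round(float(o["finger_force"]),1),"F",o["force"].round(1))
    print("shift",s.round(1),"turn",r.round(2),"shift-if-turned-first",s2.round(1))
E
python3 -c "
from h import *
to(511,-198.7,120,-2)"
```

```text
Traceback (most recent call last):
  File "h.py", line 25, in to
    print("t",round(o["time"],2),"pos",p.round(1),"psi",round(np.degrees(np.arctan2(X[1],X[0])),2),"gap",o["finger_gap"].round(4),"ff",round(float(o["finger_force"]),1),"F",o["force"].round(1))
                                                                                                         ^^^^^^^^^^^^^^^^^^^^^
AttributeError: 'float' object has no attribute 'round'
```

```bash
sed -i 's/o\["finger_gap"\].round(4)/round(o["finger_gap"],4)/' h.py
python3 -c "
from h import *
to(511,-198.7,120,-2)"
```

```text
t 0.1 pos [ 258.5 -513.1  198.6] psi 26.75 gap 0.0854 ff 0.0 F [ 0.5 -0.1 -0.7]
shift [ 366.9 -167.    78.8] turn [-9.000e-02  2.000e-02  2.875e+01] shift-if-turned-first [ 241.3 -323.    78.6]
```

Call:
carry_out(
  series=[
    [[0.06,40.8,-18.6,8.7,0,0,0],[0.06,40.8,-18.6,8.7,0,0,0],[0.06,40.8,-18.6,8.7,0,0,0],[0.06,40.8,-18.6,8.7,0,0,0],[0.06,40.8,-18.6,8.7,0,0,0],[0.06,40.8,-18.6,8.7,0,0,0],[0.06,40.8,-18.6,8.7,0,0,0],[0.06,40.8,-18.6,8.7,0,0,0],[0.06,40.8,-18.6,8.7,0,0,0],[0.06,0,0,0,0,0,8.5],[0.06,0,0,0,0,0,8.5],[0.06,0,0,0,0,0,8.5]],
  ],
)

```text
time: 1.3
eef_pos: [0.5352, -0.1681, 0.1129]
eef_rot: [-3.141, -0.027, 0.002]
force: [-0.7, 0.5, -0.6]
finger_gap: 0.0601
finger_force: 0.0
```

I gave the shifts in mm, but rows take metres. The 50 mm row limit clamped them, so the overshoot was only a few cm in free air. I'll use metres from here.

```bash
python3 -c "
from h import *
to(511,-198.7,3,-2)"
```

```text
t 1.3 pos [ 535.2 -168.1  112.9] psi 0.98 gap 0.0601 ff 0.0 F [-0.7  0.5 -0.6]
shift [-24.6  30.2 109.9] turn [-0.02  0.08  2.98] shift-if-turned-first [-23.1  31.4 109.9]
```

Call:
carry_out(
  series=[
    [[0.05,0,0,0,0,0,3.0],[0.05,-0.0115,0.0157,0,0,0,0],[0.05,-0.0116,0.0157,0.02,0,0,0],[0.05,0,0,0.03,0,0,0],[0.05,0,0,0.03,0,0,0],[0.05,0,0,0.02,0,0,0],[0.05,0,0,0.009,0,0,0],[0.05,0,0,0,0,0,0],[0.015,0,0,0,0,0,0],[0.015,0,0,0,0,0,0],[0.015,0,0,0,0,0,0],[0.015,0,0,0,0,0,0]],
  ],
)

```text
time: 2.5
eef_pos: [0.5117, -0.1998, 0.0053]
eef_rot: [3.141, -0.048, 0.002]
force: [0.3, 0.2, -0.1]
finger_gap: 0.0148
finger_force: 0.0
```

```bash
python3 -c "
from h import *
to(511,-198.7,3,-2)"
```

```text
t 2.5 pos [ 511.7 -199.8    5.3] psi -1.75 gap 0.0148 ff 0.0 F [ 0.3  0.2 -0.1]
shift [-0.7 -1.1  2.3] turn [ 0.03 -0.08  0.25] shift-if-turned-first [-0.7 -1.1  2.3]
```

```bash
python3 - <<'E'
from h import *
a,d=arm.read_camera("scene");b,_=arm.read_camera("top")
a=cv2.resize(a[150:280,130:340],(630,390));b=cv2.resize(b[140:280,260:430],(510,420))
b=b[:390]
cv2.imwrite("pics/c1.png",cv2.resize(np.hstack([a,b]),(800,274)))
E
```

```text
(no output)
```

View pics/c1.png

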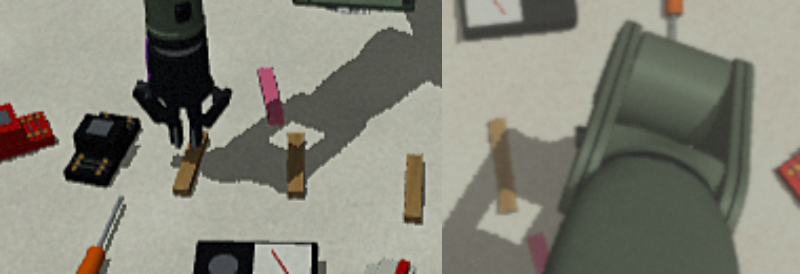

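```bash
python3 - <<'E'
from h import *
c=arm.calibration("scene");o=arm.get_obs()
pts=np.array([o["eef_pos"],o["eef_pos"]+[0,.011,0],o["eef_pos"]+[0,0,.05]])
print(cv2.projectPoints(pts,c["rvec"],np.float64(c["tvec"]),c["camera_matrix"],None)[0].reshape(-1,2))
for f in ("now","old"):
    p=arm.read_camera("scene")[0] if f=="now" else cv2.imread("pics/scene0.png")
    w=cv2.inRange(cv2.cvtColor(p,cv2.COLOR_BGR2HSV),(8,80,40),(25,255,255))
    print(f,[rect("scene",win(w,*b),.015) for b in ((205,205,235,248),(260,205,280,248))])
    if f=="now": cv2.imwrite("pics/c2.png",cv2.resize(p[170:260,160:260],(800,720))[:600]); cv2.imwrite("pics/sc1.png",p)
E
```

```text
[[219.35056993 227.13065083]
 [223.07908429 227.39002184]
 [218.05992824 214.1938913 ]]
now [(array([ 519.1, -194.8]), array([131.2,  25.5]), -3.46), (array([508.9, -52.8]), array([127.7,  19.8]), 5.95)]
old [(array([ 519. , -196.2]), array([130.9,  23. ]), -1.7), (array([508.8, -51.8]), array([127.7,  17.9]), 5.95)]
```

View pics/c2.png

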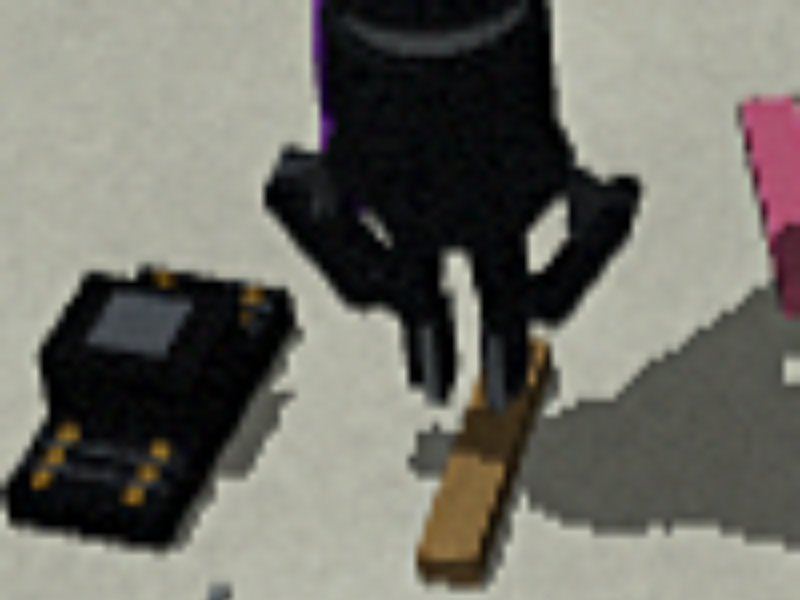

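```bash
python3 - <<'E'
from h import *
p,d=arm.read_camera("scene");c=arm.calibration("scene");K=c["camera_matrix"];R=cv2.Rodrigues(c["rvec"])[0];t=np.ravel(c["tvec"])
v,u=np.mgrid[:420,:560]
P=((np.dstack([(u-K[0,2])/K[0,0]*d,(v-K[1,2])/K[1,1]*d,d])-t)@R)*1000
g=p.max(2)
for r in range(208,238,2): print(r,[(q,*P[r,q].round().astype(int),int(g[r,q])) for q in (212,214,216,219,222,224)])
E
```

```text
208 [(212, np.int64(524), np.int64(-212), np.int64(88), 12), (214, np.int64(512), np.int64(-210), np.int64(77), 5), (216, np.int64(497), np.int64(-208), np.int64(65), 88), (219, np.int64(423), np.int64(-218), np.int64(2), 207), (222, np.int64(527), np.int64(-183), np.int64(93), 11), (224, np.int64(520), np.int64(-179), np.int64(87), 18)]
210 [(212, np.int64(519), np.int64(-214), np.int64(76), 9), (214, np.int64(513), np.int64(-210), np.int64(71), 18), (216, np.int64(500), np.int64(-207), np.int64(61), 26), (219, np.int64(432), np.int64(-216), np.int64(2), 195), (222, np.int64(524), np.int64(-184), np.int64(83), 12), (224, np.int64(523), np.int64(-179), np.int64(83), 5)]
212 [(212, np.int64(520), np.int64(-214), np.int64(70), 40), (214, np.int64(521), np.int64(-208), np.int64(71), 14), (216, np.int64(506), np.int64(-206), np.int64(58), 0), (219, np.int64(439), np.int64(-215), np.int64(0), 204), (222, np.int64(515), np.int64(-187), np.int64(68), 29), (224, np.int64(518), np.int64(-180), np.int64(70), 2)]
214 [(212, np.int64(516), np.int64(-216), np.int64(59), 17), (214, np.int64(523), 
[... 3320 characters left out ...]
4(2), 88)]
234 [(212, np.int64(533), np.int64(-218), np.int64(-4), 187), (214, np.int64(551), np.int64(-207), np.int64(14), 127), (216, np.int64(550), np.int64(-201), np.int64(14), 127), (219, np.int64(549), np.int64(-193), np.int64(14), 131), (222, np.int64(541), np.int64(-186), np.int64(7), 28), (224, np.int64(530), np.int64(-183), np.int64(-3), 203)]
236 [(212, np.int64(545), np.int64(-215), np.int64(0), 180), (214, np.int64(559), np.int64(-205), np.int64(14), 126), (216, np.int64(558), np.int64(-200), np.int64(13), 131), (219, np.int64(562), np.int64(-190), np.int64(18), 129), (222, np.int64(539), np.int64(-187), np.int64(-3), 73), (224, np.int64(540), np.int64(-181), np.int64(-2), 193)]
```

```bash
python3 - <<'E'
from h import *
o=arm.get_obs();print(o["time"],o["eef_pos"],o["joint_pos"],o["finger_gap"],o["tau"])
def cloud(n,d):
    c=arm.calibration(n);K=c["camera_matrix"];R=cv2.Rodrigues(c["rvec"])[0];t=np.ravel(c["tvec"]);v,u=np.mgrid[:420,:560]
    return ((np.dstack([(u-K[0,2])/K[0,0]*d,(v-K[1,2])/K[1,1]*d,d])-t)@R)*1000
P=cloud("scene",np.load("pics/scene0.npy")).reshape(-1,3)
for e,P in (((258.5,-513,198.5),P),(o["eef_pos"]*1000,cloud("scene",arm.read_camera("scene")[1]).reshape(-1,3))):
    m=(np.hypot(P[:,0]-e[0],P[:,1]-e[1])<65)&(P[:,2]>28)
    q=P[m];print(e,"lowest z",np.sort(q[:,2])[[0,2,5,10,20]].round(1))
    for z in range(30,330,20):
        s=q[(q[:,2]>z)&(q[:,2]<z+20)]
        if len(s): print(z,len(s),s.min(0).round(),s.max(0).round())
E
```

```text
2.7 [ 0.51130039 -0.19968683  0.00479728] [-3.93240309e-01  4.74525678e-01  1.87782176e+00 -9.40091991e-05
  7.88839415e-01  1.20824139e+00] 0.014971537089851529 [ 3.06259812e-03 -4.31635129e+01 -1.68015432e+01  1.20039699e-04
 -2.43458293e-03  6.08533703e-07]
(258.5, -513, 198.5) lowest z [244.3 247.6 249.8 251.9 255.7]
230 6 [ 241. -550.  244.] [ 291. -468.  250.]
250 61 [ 233. -560.  250.] [ 294. -458.  270.]
270 69 [ 232. -566.  270.] [ 294. -452.  290.]
290 173 [ 225. -569.  291.] [ 298. -451.  310.]
310 191 [ 218. -566.  310.] [ 300. -452.  330.]
[ 511.3003919  -199.68683226    4.7972767 ] lowest z [37.7 39.1 41.4 43.6 46.6]
30 31 [ 503. -220.   38.] [ 524. -179.   50.]
50 70 [ 502. -221.   50.] [ 525. -178.   70.]
70 101 [ 499. -239.   70.] [ 530. -161.   90.]
90 159 [ 498. -254.   90.] [ 529. -151.  110.]
110 205 [ 500. -262.  110.] [ 532. -136.  130.]
130 249 [ 496. -263.  130.] [ 535. -137.  150.]
150 70 [ 503. -238.  150.] [ 548. -158.  170.]
170 168 [ 512. -234.  170.] [ 552. -162.  190.]
190 215 [ 499. -235.  190.] [ 553. -161.  210.]
210 138 [ 499. -236.  210.] [ 552. -163.  230.]
230 204 [ 501. -234.  230.] [ 550. -163.  250.]
250 159 [ 512. -232.  250.] [ 550. -165.  270.]
270 200 [ 507. -233.  270.] [ 555. -164.  290.]
290 155 [ 515. -230.  290.] [ 550. -165.  310.]
310 225 [ 505. -260.  310.] [ 562. -137.  330.]
```

The depth images put the fingertips 33 mm above the reported TCP, both at the start and now. The slat was never touched; the fingers closed above it. I'll check `tcp_to_grasp` and allow for that offset.

```bash
python3 -c "
from h import *
print(arm.tcp_to_grasp,[a for a in dir(arm) if a[0]!='_'])
to(511,-198.7,-28,-2.2)"
```

```text
0.0187 ['Unreachable', 'calibration', 'get_obs', 'job_done', 'read_camera', 'tcp_to_grasp']
t 2.75 pos [ 511.2 -199.7    4.8] psi -1.75 gap 0.0153 ff 0.0 F [0.6 0.3 0.5]
shift [-0.3 -1.  32.8] turn [ 0.01 -0.01  0.45] shift-if-turned-first [-0.3 -1.  32.8]
```

Call:
carry_out(
  series=[
    [[0.05,0,0,0,0,0,0],[0.05,0,0,0,0,0,0],[0.05,0,-0.001,0,0,0,0],[0.05,0,0,0.01,0,0,0],[0.05,0,0,0.01,0,0,0],[0.05,0,0,0.005,0,0,0],[0.05,0,0,0,0,0,0]],
  ],
)

```text
time: 3.45
eef_pos: [0.5103, -0.1983, -0.0218]
eef_rot: [-3.14, 0.048, 0.004]
force: [0.0, 0.7, -0.7]
finger_gap: 0.0499
finger_force: 0.0
```

Call:
carry_out(
  series=[
    [[0.05,0,0,0.006,0,0,0],[0.05,0,0,0,0,0,0],[0.0,0,0,0,0,0,0],[0.0,0,0,0,0,0,0],[0.0,0,0,0,0,0,0],[0.0,0,0,0,0,0,0],[0.0,0,0,0,0,0,0]],
  ],
)

```text
time: 4.15
eef_pos: [0.5116, -0.1988, -0.0259]
eef_rot: [3.141, -0.048, 0.002]
force: [-0.2, -0.2, 4.0]
finger_gap: 0.0204
finger_force: 59.9
```

Call:
carry_out(
  series=[
    [[0.0,0,0,-0.01,0,0,0],[0.0,0,0,-0.02,0,0,0],[0.0,0,0,-0.03,0,0,0],[0.0,0,0,-0.04,0,0,0],[0.0,0,0,0,0,0,-8.5],[0.0,0,0,0,0,0,-8.5],[0.0,0,0,0,0,0,-8.5],[0.0,0,0,0,0,0,-8.5],[0.0,0,0,0,0,0,-8.5],[0.0,0,0,0,0,0,-8.5],[0.0,0,0,0,0,0,-8.5],[0.0,0,0,0,0,0,-8.5]],
  ],
)

```text
time: 5.35
eef_pos: [0.5111, -0.1985, 0.0739]
eef_rot: [-2.626, -1.725, 0.0]
force: [-0.6, -1.2, 0.3]
finger_gap: 0.02
finger_force: 59.4
```

```bash
python3 -c "
from h import *
to(574,144.5,74,89.6)"
```

```text
t 5.35 pos [ 511.1 -198.5   73.9] psi 66.6 gap 0.02 ff 59.4 F [-0.6 -1.2  0.3]
shift [ 3.398e+02 -7.850e+01 -1.000e-01] turn [ -0.   0. -23.] shift-if-turned-first [ 3.435e+02  6.050e+01 -1.000e-01]
```

Call:
carry_out(
  series=[
    [[0.0,0,0,0,0,0,-7.7],[0.0,0,0,0,0,0,-7.7],[0.0,0,0,0,0,0,-7.7],[0.0,0.042,0.0075,0,0,0,0],[0.0,0.042,0.0075,0,0,0,0],[0.0,0.042,0.0075,0,0,0,0],[0.0,0.042,0.0075,0,0,0,0],[0.0,0.042,0.0075,0,0,0,0],[0.0,0.042,0.0075,0,0,0,0],[0.0,0.042,0.0075,0,0,0,0],[0.0,0.042,0.0075,0,0,0,0],[0.0,0,0,0,0,0,0]],
  ],
)

```text
time: 6.55
eef_pos: [0.576, 0.1415, 0.074]
eef_rot: [2.229, 2.214, 0.004]
force: [-0.5, -0.9, 0.3]
finger_gap: 0.02
finger_force: 59.4
```

```bash
cat >> h.py <<'E'
def cloud(n,d):
    c=arm.calibration(n);K=c["camera_matrix"];R=cv2.Rodrigues(c["rvec"])[0];t=np.ravel(c["tvec"]);v,u=np.mgrid[:420,:560]
    return ((np.dstack([(u-K[0,2])/K[0,0]*d,(v-K[1,2])/K[1,1]*d,d])-t)@R)*1000
def wood(n,x,y,z,save=None):
    "wood-coloured points in a world region (mm)"
    p,d=arm.read_camera(n)
    if save: cv2.imwrite(save,p)
    P=cloud(n,d);m=cv2.inRange(cv2.cvtColor(p,cv2.COLOR_BGR2HSV),(8,80,40),(25,255,255))>0
    q=P[m&(d>0)]
    return q[np.all([(q[:,i]>r[0])&(q[:,i]<r[1]) for i,r in enumerate((x,y,z))],0)]
E
python3 -c "
from h import *
to(574,144.5,-6,89.6)
for n in ('scene','top'):
  q=wood(n,(530,620),(60,230),(60,140))
  if len(q)>5: print(n,len(q),q.min(0),q.max(0),np.median(q,0),cv2.minAreaRect(q[:,:2].astype(np.float32)))
  if len(q)>5: print('fit z(y)',np.polyfit(q[:,1],q[:,2],1))
"
```

```text
t 6.55 pos [576.  141.5  74. ] psi 89.63 gap 0.02 ff 59.4 F [-0.5 -0.9  0.3]
shift [ 2.9 -2.2 80. ] turn [ 0.11 -0.11  0.03] shift-if-turned-first [ 3. -2. 80.]
scene 329 [561.60522102  83.93121086  98.98341195] [591.35823496 201.94543575 118.60917796] [582.64728745 154.12046806 112.64808283] ((577.0296630859375, 143.1208953857422), (117.97539520263672, 29.19862174987793), 88.69514465332031)
fit z(y) [-3.08617113e-04  1.11291939e+02]
top 166 [562.19465644  81.01007351  99.75487152] [584.11114077 128.61110599 119.70852459] [573.49172612 101.59189806 114.70157707] ((573.0927734375, 104.88654327392578), (48.01764678955078, 21.142807006835938), 87.94219970703125)
fit z(y) [3.30457613e-02 1.10930888e+02]
```

Call:
carry_out(
  series=[
    [[0.0,0.003,-0.002,0,0,0,0],[0.0,0,0,0.03,0,0,0],[0.0,0,0,0.03,0,0,0],[0.0,0,0,0.015,0,0,0],[0.0,0,0,0.005,0,0,0],[0.0,0,0,0.002,0,0,0],[0.0,0,0,0.001,0,0,0],[0.0,0,0,0.001,0,0,0],[0.0,0,0,0.001,0,0,0],[0.0,0,0,0,0,0,0]],
  ],
)

```text
time: 7.65
eef_pos: [0.5735, 0.1397, -0.0109]
eef_rot: [2.233, 2.208, 0.001]
force: [0.8, -0.6, 0.5]
finger_gap: 0.02
finger_force: 59.5
```

```bash
python3 -c "
from h import *
to(574,144.5,-6,89.6)
for n in ('scene','top'):
  q=wood(n,(545,620),(70,230),(20,45))
  if len(q)>5: print(n,len(q),q.min(0),q.max(0),np.median(q,0),cv2.minAreaRect(q[:,:2].astype(np.float32)))
  if len(q)>5: print('fit z(y)',np.polyfit(q[:,1],q[:,2],1))
to(574,144.5,-6,89.6)
"
```

```text
t 7.65 pos [573.5 139.7 -10.9] psi 89.35 gap 0.02 ff 59.5 F [ 0.8 -0.6  0.5]
shift [ 4.8  0.4 -4.9] turn [ 0.07 -0.   -0.25] shift-if-turned-first [ 4.8  0.4 -4.9]
scene 270 [558.96763994  82.32257036  20.18478262] [588.61834979 200.72287211  35.69900195] [577.57249085 152.78272491  27.94454442] ((573.7759399414062, 141.48764038085938), (118.58548736572266, 28.970447540283203), 89.35474395751953)
fit z(y) [-6.28653446e-03  2.84026507e+01]
top 138 [561.18543956  80.87525719  24.71088649] [583.41767987 127.05620955  33.70782587] [571.62182381 102.93299379  30.43119458] ((572.4490356445312, 103.78910064697266), (22.227760314941406, 46.18044662475586), 1.7660150527954102)
fit z(y) [-2.38726316e-02  3.26112946e+01]
t 7.75 pos [573.5 139.7 -10.9] psi 89.35 gap 0.0201 ff 59.6 F [ 0.4 -0.1  2. ]
shift [ 4.8  0.4 -4.9] turn [ 0.06 -0.   -0.25] shift-if-turned-first [ 4.8  0.4 -4.9]
```

Call:
carry_out(
  series=[
    [[0.0,0,0,-0.005,0,0,0],[0.0,0.004,0,0,0,0,0],[0.0,0,0,0,0,0,0],[0.0,0,0,0,0,0,0],[0.0,0,0,0.004,0,0,0],[0.0,0,0,0.001,0,0,0],[0.0,0,0,0,0,0,0]],
  ],
)

```text
time: 8.45
eef_pos: [0.5734, 0.1438, -0.0109]
eef_rot: [2.234, 2.209, 0.001]
force: [-0.9, -0.3, 5.4]
finger_gap: 0.0204
finger_force: 60.0
```

```bash
python3 -c "
from h import *
to(574,144.5,-6,89.6)
q=wood('scene',(545,620),(70,230),(20,45));print(q.min(0),q.max(0))
to(574,144.5,-6,89.6)
"
```

```text
t 8.45 pos [573.4 143.8 -10.9] psi 89.35 gap 0.0204 ff 60.0 F [-0.9 -0.3  5.4]
shift [ 0.7  0.6 -4.9] turn [ 0.03 -0.01 -0.25] shift-if-turned-first [ 0.7  0.6 -4.9]
[561.09742738  85.64689732  20.10970488] [590.68617353 203.43451225  33.57933175]
t 8.5 pos [573.3 143.8 -10.9] psi 89.34 gap 0.02 ff 60.0 F [-1.1  0.2  5.1]
shift [ 0.8  0.7 -4.9] turn [ 0.03 -0.01 -0.26] shift-if-turned-first [ 0.8  0.7 -4.9]
```

Call:
carry_out(
  series=[
    [[0.045,0,0,0,0,0,0],[0.045,0,0,0,0,0,0],[0.045,0,0,0,0,0,0],[0.045,0,0,-0.01,0,0,0],[0.045,0,0,-0.03,0,0,0],[0.045,0,0,-0.045,0,0,0],[0.045,-0.033,0,0,0,0,0],[0.045,-0.033,0,0,0,0,0],[0.045,-0.033,0,0,0,0,0],[0.045,-0.033,0,0,0,0,0],[0.045,-0.033,0,0,0,0,0],[0.045,-0.033,0,0,0,0,0]],
  ],
)

```text
time: 9.7
eef_pos: [0.5709, -0.0556, 0.0744]
eef_rot: [2.233, 2.208, 0.001]
force: [0.4, -0.1, -0.4]
finger_gap: 0.0447
finger_force: 0.0
```

```bash
python3 -c "
from h import *
to(501,-54.5,-27,5.9)
for n in ('scene','top'):
  q=wood(n,(540,620),(70,230),(22,45),'pics/r1%s.png'%n);print(q.min(0),q.max(0),cv2.minAreaRect(q[:,:2].astype(np.float32)))
to(501,-54.5,-27,5.9)
"
```

```text
t 9.7 pos [570.9 -55.6  74.4] psi 89.35 gap 0.0447 ff 0.0 F [ 0.4 -0.1 -0.4]
shift [  0.4 -70.  101.3] turn [ 5.000e-02 -3.000e-02  8.345e+01] shift-if-turned-first [-69.5  -8.3 101.4]
[559.39045991  85.67892834  22.02490804] [587.51238856 203.50194859  35.30974267] ((573.4806518554688, 144.57225036621094), (117.74299621582031, 27.833358764648438), 89.57750701904297)
[561.17361302  86.16203862  22.90046317] [583.6674036  200.36084014  35.06462915] ((572.2864379882812, 143.22024536132812), (22.365022659301758, 114.192626953125), 0.3580951690673828)
t 9.8 pos [571.  -57.7  74.3] psi 89.12 gap 0.0451 ff 0.0 F [-0.1  0.9  0.1]
shift [  2.3 -70.2 101.2] turn [1.000e-01 2.000e-02 8.322e+01] shift-if-turned-first [-69.3 -10.4 101.3]
```

Call:
carry_out(
  series=[
    [[0.05,0,0,0,0,0,8.32],[0.05,0,0,0,0,0,8.32],[0.05,0,0,0,0,0,8.32],[0.05,0,0,0,0,0,8.32],[0.05,0,0,0,0,0,8.32],[0.05,0,0,0,0,0,8.32],[0.05,0,0,0,0,0,8.32],[0.05,0,0,0,0,0,8.32],[0.05,0,0,0,0,0,8.32],[0.05,0,0,0,0,0,8.32],[0.05,-0.035,-0.005,0.02,0,0,0],[0.05,-0.034,-0.005,0.02,0,0,0]],
  ],
)

```text
time: 11.0
eef_pos: [0.5016, -0.051, 0.0339]
eef_rot: [3.137, 0.169, 0.004]
force: [-0.1, 0.5, -0.1]
finger_gap: 0.05
finger_force: 0.0
```

Call:
carry_out(
  series=[
    [[0.05,0,0,0,0,0,0],[0.05,0,0,0,0,0,0]],
  ],
)

```text
time: 11.2
eef_pos: [0.5009, -0.0511, 0.0338]
eef_rot: [-3.137, -0.169, -0.0]
force: [1.7, -0.2, 0.2]
finger_gap: 0.0495
finger_force: 0.0
```

```bash
python3 -c "
from h import *
to(501,-54.5,-27,5.9)
"
```

```text
t 11.2 pos [500.9 -51.1  33.8] psi 6.17 gap 0.0495 ff 0.0 F [ 1.7 -0.2  0.2]
shift [-0.2  3.4 60.8] turn [-0.01 -0.    0.27] shift-if-turned-first [-0.2  3.4 60.8]
```

Call:
carry_out(
  series=[
    [[0.05,0,0.0034,0,0,0,0],[0.05,0,0,0.02,0,0,0],[0.05,0,0,0.02,0,0,0],[0.05,0,0,0.012,0,0,0],[0.05,0,0,0.008,0,0,0],[0.05,0,0,0,0,0,0],[0.0,0,0,0,0,0,0],[0.0,0,0,0,0,0,0],[0.0,0,0,0,0,0,0],[0.0,0,0,0,0,0,0],[0.0,0,0,0,0,0,0]],
  ],
)

```text
time: 12.3
eef_pos: [0.5025, -0.0553, -0.0254]
eef_rot: [3.137, 0.168, 0.004]
force: [-0.8, -0.1, 6.4]
finger_gap: 0.0202
finger_force: 59.4
```

Call:
carry_out(
  series=[
    [[0.0,0,0,-0.02,0,0,0],[0.0,0,0,-0.04,0,0,0],[0.0,0,0,-0.04,0,0,-8.3],[0.0,0,0,0,0,0,-8.3],[0.0,0,0,0,0,0,-8.3],[0.0,0,0,0,0,0,-8.3],[0.0,0,0,0,0,0,-8.3],[0.0,0,0,0,0,0,-8.3],[0.0,0,0,0,0,0,-8.3],[0.0,0,0,0,0,0,-8.3],[0.0,0,0,0,0,0,-8.3],[0.0,0,0,0,0,0,-8.3]],
  ],
)

```text
time: 13.5
eef_pos: [0.5014, -0.0551, 0.0735]
eef_rot: [-2.231, -2.211, 0.0]
force: [-0.5, 0.5, -0.2]
finger_gap: 0.0202
finger_force: 58.8
```

```bash
python3 -c "
from h import *
to(498,144.5,74,89.6)
"
```

```text
t 13.5 pos [501.4 -55.1  73.5] psi 89.49 gap 0.0202 ff 58.8 F [-0.5  0.5 -0.2]
shift [199.6  -5.1  -0.5] turn [-0.01  0.   -0.11] shift-if-turned-first [199.6  -4.7  -0.5]
```

Call:
carry_out(
  series=[
    [[0.0,0.035,-0.001,0,0,0,0],[0.0,0.035,-0.001,0,0,0,0],[0.0,0.035,-0.001,0,0,0,0],[0.0,0.035,-0.001,0,0,0,0],[0.0,0.035,-0.001,0,0,0,0],[0.0,0.0245,0,0.02,0,0,0],[0.0,0,0,0.03,0,0,0],[0.0,0,0,0.02,0,0,0],[0.0,0,0,0,0,0,0],[0.0,0,0,0,0,0,0],[0.0,0,0,0,0,0,0]],
  ],
)

```text
time: 14.6
eef_pos: [0.5006, 0.1445, 0.0048]
eef_rot: [2.237, 2.204, 0.003]
force: [1.0, 0.3, 0.3]
finger_gap: 0.0203
finger_force: 58.8
```

```bash
python3 -c "
from h import *
to(498,144.5,-11,89.6)
q=wood('scene',(465,545),(60,230),(24,55));print(q.min(0),q.max(0),cv2.minAreaRect(q[:,:2].astype(np.float32)),np.polyfit(q[:,1],q[:,2],1))
to(498,144.5,-11,89.6)
"
```

```text
t 14.6 pos [500.6 144.5   4.8] psi 89.13 gap 0.0203 ff 58.8 F [1.  0.3 0.3]
shift [-0.  -2.6 15.8] turn [ 0.14 -0.03 -0.47] shift-if-turned-first [ 0.  -2.6 15.8]
[485.99786825  84.97323575  27.13840597] [517.75105746 203.89586226  49.11695681] ((502.1502380371094, 144.51806640625), (30.863609313964844, 119.04417419433594), 0.8492611646652222) [-5.20833078e-03  4.21466370e+01]
t 14.65 pos [500.7 144.5   4.9] psi 89.12 gap 0.0201 ff 58.8 F [ 0.  -0.2 -0.1]
shift [-0.  -2.7 15.9] turn [ 0.15 -0.04 -0.48] shift-if-turned-first [ 0.  -2.7 15.9]
```

Call:
carry_out(
  series=[
    [[0.0,0,-0.002,0,0,0,-0.4],[0.0,0,0,0.008,0,0,0],[0.0,0,0,0.005,0,0,0],[0.0,0,0,0.002,0,0,0],[0.0,0,0,0.001,0,0,0],[0.0,0,0,0.0005,0,0,0],[0.0,0,0,0,0,0,0]],
  ],
)

```text
time: 15.35
eef_pos: [0.4974, 0.1443, -0.0105]
eef_rot: [2.23, 2.212, 0.0]
force: [-6.7, -0.4, 23.7]
finger_gap: 0.02
finger_force: 61.6
```

Call:
carry_out(
  series=[
    [[0.0,0,0,-0.001,0,0,0],[0.0,0,0,0,0,0,0],[0.045,0,0,0,0,0,0],[0.045,0,0,0,0,0,0],[0.045,0,0,0,0,0,0],[0.045,0,0,-0.01,0,0,0],[0.045,0,0,-0.03,0,0,0],[0.06,0,0,-0.045,0,0,0],[0.075,-0.045,0,0,0,0,0],[0.075,-0.045,0,0,0,0,0],[0.075,-0.045,0,0,0,0,0],[0.075,-0.045,0,0,0,0,0]],
  ],
)

```text
time: 16.55
eef_pos: [0.4961, -0.0371, 0.0739]
eef_rot: [2.229, 2.213, 0.001]
force: [0.6, -0.2, -0.2]
finger_gap: 0.075
finger_force: 0.0
```

```bash
python3 -c "
from h import *
for n in ('scene','top'):
  for xr in ((455,537),(537,620)):
    q=wood(n,xr,(60,230),(25,45),'pics/r2%s.png'%n);print(n,q.min(0).round(1),q.max(0).round(1),cv2.minAreaRect(q[:,:2].astype(np.float32)),np.polyfit(q[:,1],q[:,2],1))
cv2.imwrite('pics/c3.png',np.hstack([cv2.resize(cv2.imread('pics/r2top.png')[150:265,150:265],(400,400)),cv2.resize(cv2.imread('pics/r2scene.png')[200:300,300:400],(400,400))]))
to(498.3,-325,140,81.5)
"
```

```text
scene [483.9  85.4  25. ] [513.  202.4  33.7] ((498.3208312988281, 143.91390991210938), (117.52120208740234, 27.993867874145508), 88.25460815429688) [-4.22771118e-03  2.93426537e+01]
scene [561.9  85.7  25.1] [587.9 203.5  34.8] ((575.0432739257812, 144.5468292236328), (117.6771240234375, 25.491363525390625), 89.26468658447266) [7.89078193e-04 2.89607525e+01]
top [485.9 109.9  25.1] [507.  201.6  36.3] ((496.4391174316406, 155.74667358398438), (91.73499298095703, 20.947189331054688), 89.89820098876953) [-5.10948087e-03  3.11407065e+01]
top [560.8  91.5  25.1] [584.  201.4  35.9] ((572.32861328125, 146.5220184326172), (109.92449188232422, 22.471696853637695), 89.49988555908203) [2.23587712e-04 3.01132710e+01]
t 16.75 pos [496.1 -36.2  73.4] psi 89.4 gap 0.0752 ff 0.0 F [ 0.2 -0.2  1. ]
shift [-288.7    5.2  -66.7] turn [ 0.01 -0.02  7.9 ] shift-if-turned-first [-285.3   44.8  -66.6]
```

View pics/c3.png

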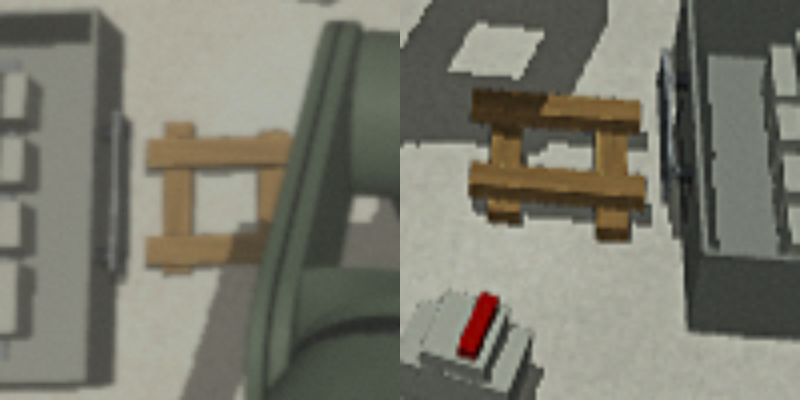

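Call:
carry_out(
  series=[
    [[0.08,0,0,0,0,0,7.9],[0.08,-0.0408,0.0064,0,0,0,0],[0.08,-0.0408,0.0064,0,0,0,0],[0.08,-0.0408,0.0064,0,0,0,0],[0.08,-0.0408,0.0064,0,0,0,0],[0.08,-0.0408,0.0064,0,0,0,0],[0.08,-0.0408,0.0064,0,0,0,0],[0.08,-0.0408,0.0064,0,0,0,0],[0.08,0,0,0,0,0,0],[0.08,0,0,0,0,0,0]],
  ],
)

```text
time: 17.75
eef_pos: [0.4994, -0.3236, 0.0728]
eef_rot: [-2.376, -2.053, -0.001]
force: [-0.0, 0.6, -0.6]
finger_gap: 0.0801
finger_force: 0.0
```

```bash
python3 -c "
from h import *
p,d=arm.read_camera('scene');P=cloud('scene',d)
br=cv2.inRange(cv2.cvtColor(p,cv2.COLOR_BGR2HSV),(8,130,60),(28,255,255))
n,l,s,ce=cv2.connectedComponentsWithStats(win(br,155,195,200,245));print(n-1,cast('scene',ce[1:],.02).round(4)*1000)
q=P[200:245,155:205].reshape(-1,3);q=q[(q[:,2]>43)&(q[:,2]<54)];print(q.min(0),q.max(0),cv2.minAreaRect(q[:,:2].astype(np.float32)))
to(498.3,-325,-6,81.5)
"
```

```text
9 [[ 439.7 -332.5   20. ]
 [ 445.7 -298.9   20. ]
 [ 457.2 -297.7   20. ]
 [ 527.5 -345.3   20. ]
 [ 532.9 -311.2   20. ]
 [ 540.6 -347.7   20. ]
 [ 552.6 -348.5   20. ]
 [ 545.1 -312.    20. ]
 [ 558.3 -313.9   20. ]]
[ 469.31018596 -354.95959714   43.0423468 ] [ 530.40816298 -290.70987715   52.63327752] ((500.5057678222656, -323.121337890625), (63.41548538208008, 52.5911750793457), 80.09609985351562)
t 17.8 pos [ 499.3 -322.9   72.8] psi 81.72 gap 0.08 ff 0.0 F [0.  0.5 0. ]
shift [-2.3 -0.6 78.8] turn [-0.06 -0.07  0.22] shift-if-turned-first [-2.3 -0.6 78.8]
```

Call:
carry_out(
  series=[
    [[0.08,-0.0013,0,0,0,0,0.2],[0.08,0,0,0.03,0,0,0],[0.08,0,0,0.03,0,0,0],[0.08,0,0,0.013,0,0,0],[0.08,0,0,0.005,0,0,0],[0.08,0,0,0,0,0,0],[0.0,0,0,0,0,0,0],[0.0,0,0,0,0,0,0],[0.0,0,0,0,0,0,0],[0.0,0,0,0,0,0,0],[0.0,0,0,0,0,0,0]],
  ],
)

```text
time: 18.9
eef_pos: [0.4997, -0.3266, -0.0033]
eef_rot: [2.379, 2.048, 0.001]
force: [-0.7, 1.5, 6.5]
finger_gap: 0.0465
finger_force: 65.0
```

Call:
carry_out(
  series=[
    [[0.0,0,0,-0.01,0,0,0],[0.0,0,0,-0.03,0,0,0],[0.0,0,0,-0.04,0,0,0],[0.0,0,0,-0.02,0,0,0],[0.0,0,0,0,0,0,-8.1],[0.0,0.035,0,0,0,0,0],[0.0,0.035,0,0,0,0,0],[0.0,0.035,0,0,0,0,0],[0.0,0.035,0,0,0,0,0],[0.0,0.035,0,0,0,0,0],[0.0,0.035,0,0,0,0,0]],
  ],
)

```text
time: 20.0
eef_pos: [0.4998, -0.1145, 0.0953]
eef_rot: [-2.23, -2.212, 0.0]
force: [0.6, 0.2, -2.4]
finger_gap: 0.0465
finger_force: 64.0
```

```bash
python3 -c "
from h import *
to(536.5,160,97,89.6)
"
```

```text
t 20.0 pos [ 499.8 -114.5   95.3] psi 89.52 gap 0.0465 ff 64.0 F [ 0.6  0.2 -2.4]
shift [274.8  34.4  -1.7] turn [-0.02 -0.   -0.08] shift-if-turned-first [274.8  34.7  -1.7]
```

Call:
carry_out(
  series=[
    [[0.0,0.039,0.005,0,0,0,0],[0.0,0.039,0.005,0,0,0,0],[0.0,0.039,0.005,0,0,0,0],[0.0,0.039,0.005,0,0,0,0],[0.0,0.039,0.005,0,0,0,0],[0.0,0.039,0.005,0,0,0,0],[0.0,0.039,0.0045,0,0,0,0],[0.0,0,0,0.03,0,0,0],[0.0,0,0,0.02,0,0,0],[0.0,0,0,0,0,0,0],[0.0,0,0,0,0,0,0],[0.0,0,0,0,0,0,0]],
  ],
)

```text
time: 21.2
eef_pos: [0.5381, 0.1567, 0.0465]
eef_rot: [2.23, 2.211, 0.003]
force: [0.2, 0.2, -2.6]
finger_gap: 0.0463
finger_force: 63.8
```

```bash
python3 - <<'E'
from h import *
to(536.5,160,45,89.6)
for n in ("scene","top"):
    p,d=arm.read_camera(n);P=cloud(n,d);cv2.imwrite(f"pics/b_{n}.png",p)
    br=cv2.inRange(cv2.cvtColor(p,cv2.COLOR_BGR2HSV),(8,130,60),(28,255,255));k,l,s,ce=cv2.connectedComponentsWithStats(br)
    for i in range(1,k):
        q=P[(l==i)&(d>0)]
        if len(q) and len(q)<40:
            z=np.median(q,0)
            if 440<z[0]<630 and 110<z[1]<225 and z[2]>40: print(n,len(q),z.round(1),cast(n,ce[i:i+1],.068)[0].round(4)*1000)
    m=(p.max(2)<75)&(d>0)&(P[...,0]>440)&(P[...,0]<630)&(P[...,1]>105)&(P[...,1]<211)&(P[...,2]>38)&(P[...,2]<68)
    q=P[m];print(n,q.min(0).round(1),q.max(0).round(1),np.percentile(q,2,0).round(1),np.percentile(q,98,0).round(1))
to(536.5,160,45,89.6)
cv2.imwrite("pics/c4.png",np.hstack([cv2.resize(cv2.imread('pics/b_top.png')[150:265,150:265],(400,400)),cv2.resize(cv2.imread('pics/b_scene.png')[180:280,310:410],(400,400))]))
E
```

```text
t 21.2 pos [538.1 156.7  46.5] psi 89.52 gap 0.0463 ff 63.8 F [ 0.2  0.2 -2.6]
shift [ 3.2 -1.7  1.4] turn [ 0.14 -0.03 -0.08] shift-if-turned-first [ 3.3 -1.7  1.5]
scene 1 [479.2 142.   69.4] [477.5 142.1  68. ]
scene 17 [582.  142.1  67.6] [580.1 141.3  68. ]
scene 1 [567.8 177.4  66.6] [569.3 177.2  68. ]
scene 1 [580.6 177.1  67.6] [581. 177.  68.]
scene 3 [594.9 176.6  69.5] [595.1 177.6  68. ]
scene [473.4 129.1  48. ] [607.5 189.   68. ] [481.5 129.3  49.9] [604.9 187.9  67.8]
top 4 [594.5 139.2  69.5] [594.9 139.6  68. ]
top 2 [582.2 138.9  70.9] [582.9 139.5  68. ]
top 4 [570.6 139.1  69.5] [570.9 139.4  68. ]
top 4 [506.4 139.7  70.3] [506.2 140.1  68. ]
top 3 [493.4 139.8  69. ] [493.1 139.2  68. ]
top 4 [481.  139.9  68.7] [481.1 140.6  68. ]
top [472.1 126.4  55.7] [599.8 154.4  68. ] [473.3 127.3  59.1] [599.1 151.6  67.9]
t 21.3 pos [538.1 156.7  46.4] psi 89.51 gap 0.0462 ff 63.8 F [ 0.4  1.  -3.3]
shift [ 3.3 -1.6  1.4] turn [ 0.14 -0.04 -0.09] shift-if-turned-first [ 3.3 -1.6  1.4]
```

View pics/c4.png

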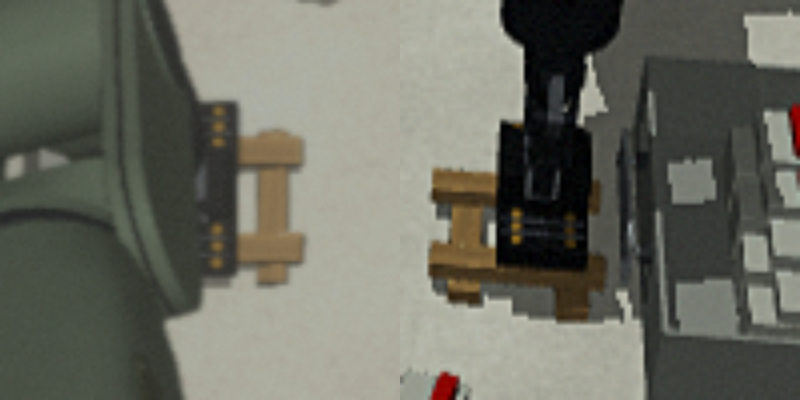

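Call:
carry_out(
  series=[
    [[0.0,0.01,-0.001,0,0,0,0],[0.0,0.01,0,0,0,0,0],[0.0,0,0,0.01,0,0,0],[0.0,0,0,0.005,0,0,0],[0.0,0,0,0.002,0,0,0],[0.0,0,0,0,0,0,0],[0.0,0,0,0,0,0,0]],
  ],
)

```text
time: 22.0
eef_pos: [0.5363, 0.1766, 0.028]
eef_rot: [2.23, 2.212, -0.0]
force: [-0.2, 0.4, -2.9]
finger_gap: 0.0463
finger_force: 64.0
```

```bash
python3 -c "
from h import *
to(537,177,27,89.6)
for i in range(4): arm.read_camera('top'); to(537,177,27,89.6)
"
```

```text
t 22.0 pos [536.3 176.6  28. ] psi 89.53 gap 0.0463 ff 64.0 F [-0.2  0.4 -2.9]
shift [0.4 0.7 1. ] turn [-0.    0.01 -0.07] shift-if-turned-first [0.4 0.7 1. ]
t 22.05 pos [536.5 176.6  28.1] psi 89.53 gap 0.0467 ff 64.0 F [-0.2  0.6 -3.5]
shift [0.4 0.5 1.1] turn [ 0.02  0.   -0.07] shift-if-turned-first [0.4 0.5 1.1]
t 22.1 pos [536.5 176.7  28.2] psi 89.53 gap 0.0465 ff 64.0 F [-0.7 -0.8 -2.8]
shift [0.3 0.5 1.2] turn [ 0.02  0.   -0.07] shift-if-turned-first [0.3 0.5 1.2]
t 22.15 pos [536.4 176.7  28.2] psi 89.53 gap 0.0467 ff 64.0 F [ 0.5  0.4 -3.3]
shift [0.3 0.6 1.2] turn [ 0.02  0.   -0.07] shift-if-turned-first [0.3 0.6 1.2]
t 22.2 pos [536.4 176.7  28.2] psi 89.53 gap 0.0463 ff 64.0 F [ 0.2 -0.3 -3.5]
shift [0.3 0.5 1.2] turn [ 0.02 -0.   -0.07] shift-if-turned-first [0.3 0.6 1.2]
```

Still hanging (weight about 3 N). Lowering in small steps.

Call:
carry_out(
  series=[
    [[0.0,0,0,0.001,0,0,0],[0.0,0,0,0,0,0,0],[0.0,0,0,0,0,0,0]],
  ],
)

```text
time: 22.5
eef_pos: [0.5363, 0.1768, 0.0271]
eef_rot: [2.23, 2.212, -0.0]
force: [-1.0, -0.6, -2.7]
finger_gap: 0.0471
finger_force: 64.0
```

Call:
carry_out(
  series=[
    [[0.0,0,0,0.0007,0,0,0],[0.0,0,0,0,0,0,0],[0.0,0,0,0,0,0,0]],
  ],
)

```text
time: 22.8
eef_pos: [0.5364, 0.1768, 0.0267]
eef_rot: [2.23, 2.212, 0.001]
force: [-1.7, -0.9, 0.1]
finger_gap: 0.0466
finger_force: 64.4
```

Call:
carry_out(
  series=[
    [[0.0,0,0,0.0003,0,0,0],[0.0,0.001,0,0,0,0,0],[0.0,0.001,0,0,0,0,0],[0.0,0.001,0,0,0,0,0],[0.0,0.001,0,0,0,0,0],[0.0,0.001,0,0,0,0,0],[0.0,0,0,0,0,0,0],[0.0,0,0,0,0,0,0]],
  ],
)

```text
time: 23.6
eef_pos: [0.5367, 0.1815, 0.0267]
eef_rot: [2.229, 2.212, 0.001]
force: [-1.6, -4.0, 6.4]
finger_gap: 0.0464
finger_force: 65.0
```

Call:
carry_out(
  series=[
    [[0.0,0.001,0,0,0,0,0],[0.0,0.001,0,0,0,0,0],[0.0,0,0,0,0,0,0],[0.0,0,0,0,0,0,0]],
  ],
)

```text
time: 24.0
eef_pos: [0.5368, 0.1828, 0.0267]
eef_rot: [2.228, 2.212, -0.001]
force: [-1.2, -5.6, 6.8]
finger_gap: 0.0471
finger_force: 65.1
```

Call:
carry_out(
  series=[
    [[0.0,0,0,-0.0004,0,0,0],[0.0,0,0,0,0,0,0],[0.0,0,0,0,0,0,0]],
  ],
)

```text
time: 24.3
eef_pos: [0.5368, 0.1828, 0.0267]
eef_rot: [2.228, 2.212, -0.001]
force: [-0.8, -5.2, 4.3]
finger_gap: 0.047
finger_force: 64.8
```

```bash
cat > look.py <<'E'
from h import *
to(537,177,27,89.6)
F=[]
for n in ("top","scene"):
    p,d=arm.read_camera(n);P=cloud(n,d);F.append(arm.get_obs()["force"]);cv2.imwrite(f"pics/l_{n}.png",p)
    if n=="top":
        v,u=np.mgrid[:420,:560]
        m=(d>0)&(P[...,0]>480)&(P[...,0]<594)&(P[...,1]>204)&(P[...,1]<226)&(P[...,2]>65)&(P[...,2]<80)&(u>178)
        print("plate top y",np.median(P[m][:,1]),m.sum())
        m=(d>0)&(P[...,0]>480)&(P[...,0]<594)&(P[...,1]>204)&(P[...,1]<226)&(P[...,2]>54)&(P[...,2]<66);print("plate face y",np.median(P[m][:,1]),m.sum())
    for xr in ((455,537),(537,620)):
        w=cv2.inRange(cv2.cvtColor(p,cv2.COLOR_BGR2HSV),(8,80,40),(25,255,255))>0
        m=w&(d>0)&(P[...,0]>xr[0])&(P[...,0]<xr[1])&(P[...,1]>60)&(P[...,1]<215)&(P[...,2]>21)&(P[...,2]<40)
        if m.sum(): print(n,"slat",P[m].min(0).round(1),P[m].max(0).round(1))
    br=cv2.inRange(cv2.cvtColor(p,cv2.COLOR_BGR2HSV),(8,130,60),(28,255,255));k,l,s,ce=cv2.connectedComponentsWithStats(br)
    for i in range(1,k):
        q=P[(l==i)&(d>0)]
        if len(q) and len(q)<40:
            z=np.median(q,0)
            if 440<z[0]<630 and 140<z[1]<225 and z[2]>40: print(n,len(q),z.round(1),cast(n,ce[i:i+1],.05)[0].round(4)*1000)
print(np.mean(F,0))
E
python3 look.py
```

```text
t 24.3 pos [536.8 182.8  26.7] psi 89.57 gap 0.047 ff 64.8 F [-0.8 -5.2  4.3]
shift [-5.8  0.3 -0.3] turn [ 0.05  0.09 -0.03] shift-if-turned-first [-5.8  0.3 -0.3]
plate top y nan 0
plate face y nan 0
top slat [485.1  83.6  25.9] [507.4 153.5  36.3]
top slat [560.5  86.4  24.9] [583.1 152.9  39.3]
top 3 [592.9 165.7  51. ] [592.6 165.   50. ]
top 3 [582.6 165.2  50. ] [581.7 164.9  50. ]
top 2 [569.4 164.6  48.4] [569.1 164.3  50. ]
top 4 [504.  166.1  49.4] [503.9 166.1  50. ]
top 4 [490.6 165.7  50.8] [490.8 165.9  50. ]
top 5 [479.1 167.   50.3] [479.6 166.   50. ]
scene slat [484.2  85.2  21. ] [513.8 154.8  34.5]
scene slat [558.7  87.9  21.1] [588.7 154.4  34.2]
scene 3 [478.8 169.3  49.6] [478.  167.8  50. ]
scene 4 [568.1 167.   49.1] [569.1 166.9  50. ]
scene 5 [578.  168.6  45.6] [581.1 167.6  50. ]
scene 2 [565.7 202.7  44.6] [571.4 201.9  50. ]
scene 1 [579.5 200.7  46.4] [583.2 200.2  50. ]
scene 1 [578.3 206.2  45.8] [582.7 205.6  50. ]
scene 6 [592.4 166.9  47.3] [594.3 166.7  50. ]
scene 3 [592.7 203.   46.2] [595.6 203.4  50. ]
[-0.01045145 -5.23101884  3.68060465]
  return _methods._mean(a, axis=axis, dtype=dtype,
  ret = ret.dtype.type(ret / rcount)
```

Call:
carry_out(
  series=[
    [[0.0,0,0,-0.0004,0,0,0],[0.0,0.001,0,0,0,0,0],[0.0,0.001,0,0,0,0,0],[0.0,0.001,0,0,0,0,0],[0.0,0,0,0,0,0,0],[0.0,0,0,0,0,0,0],[0.0,0,0,0,0,0,0]],
  ],
)

```text
time: 25.1
eef_pos: [0.5368, 0.185, 0.0267]
eef_rot: [2.228, 2.212, -0.003]
force: [2.3, -7.5, 2.5]
finger_gap: 0.0464
finger_force: 64.5
```

Call:
carry_out(
  series=[
    [[0.0,0,0,-0.0003,0,0,0],[0.0,0.001,0,0,0,0,0],[0.0,0.001,0,0,0,0,0],[0.0,0.001,0,0,0,0,0],[0.0,0.001,0,0,0,0,0],[0.0,0,0,0,0,0,0],[0.0,0,0,0,0,0,0],[0.0,0,0,0,0,0,0]],
  ],
)

```text
time: 25.9
eef_pos: [0.5368, 0.1883, 0.0267]
eef_rot: [2.227, 2.212, -0.004]
force: [1.4, -10.2, 0.1]
finger_gap: 0.0467
finger_force: 64.3
```

```bash
python3 look.py 2>/dev/null; python3 -c "
from h import *
f=[]
for i in range(8): arm.read_camera('top'); f.append(arm.get_obs()['force'])
print(np.mean(f,0)); print(Ro.from_rotvec(arm.get_obs()['eef_rot']).as_matrix().round(4))
cv2.imwrite('pics/c5.png',np.hstack([cv2.resize(cv2.imread('pics/l_top.png')[150:265,150:265],(400,400),interpolation=2),cv2.resize(cv2.imread('pics/l_scene.png')[195:275,320:400],(400,400),interpolation=2)]))"
```

```text
t 25.9 pos [536.8 188.3  26.7] psi 89.6 gap 0.0467 ff 64.3 F [  1.4 -10.2   0.1]
shift [-11.3   0.3  -0.2] turn [0.01 0.24 0.  ] shift-if-turned-first [-11.3   0.3  -0.3]
plate top y nan 0
plate face y nan 0
top slat [485.4  83.7  25.3] [507.1 158.8  35. ]
top slat [560.7  88.9  25.2] [583.3 158.5  37.5]
top 2 [592.1 171.   50.8] [592.3 171.2  50. ]
top 3 [582.9 171.3  48.8] [581.9 170.2  50. ]
top 2 [568.1 172.3  49.5] [568.  172.2  50. ]
top 4 [504.3 171.3  48.8] [504.1 171.3  50. ]
top 4 [491.  171.5  49.7] [491.  171.1  50. ]
top 3 [479.2 172.   49.5] [478.3 171.4  50. ]
scene slat [483.5  85.2  21.2] [511.6 160.   33.4]
scene slat [558.9  90.7  21.2] [587.9 160.   34.9]
scene 3 [477.9 172.3  48.4] [478.2 173.   50. ]
scene 5 [566.3 173.9  47.3] [568.8 173.1  50. ]
scene 5 [579.6 173.5  48.9] [580.6 173.   50. ]
scene 2 [568.6 207.6  47.9] [570.8 207.3  50. ]
scene 2 [583.  209.5  50.8] [582.3 209.6  50. ]
scene 6 [591.4 172.2  48.1] [593.8 172.   50. ]
scene 4 [594.5 209.3  49. ] [595.7 209.1  50. ]
[  0.69572945 -10.5817484    0.95586418]
[  1.53046738 -10.27335939   0.75538258]
[[ 7.0e-03  1.0e+00  2.0e-04]
 [ 1.0e+00 -7.0e-03 -4.2e-03]
 [-4.2e-03  2.0e-04 -1.0e+00]]
```

View pics/c5.png

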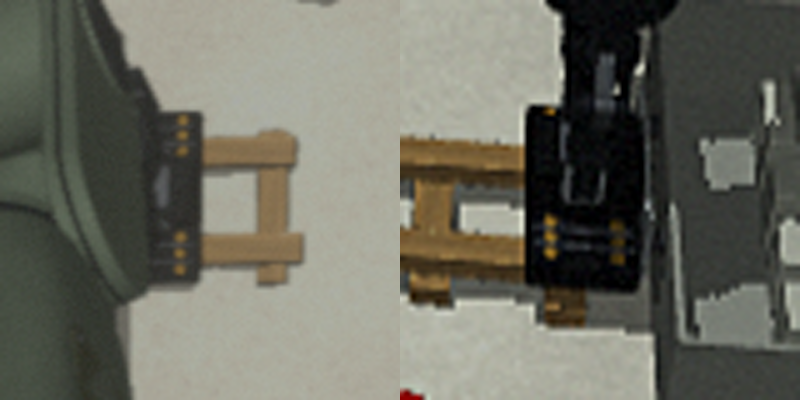

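The block sits on both slats against the plate. Its outer screws are at x = 479 and 592, so it is centred within about 1 mm, and the push is a steady 10.3 N. Handing in.

```bash
python3 -c "
from station import arm
print(arm.job_done())"
```

```text
the job is handed in; nothing more can be done
None
```

I finished the crib with both slats laid level across it. The terminal block sits on it, centred on the plate within about 1 mm, and the arm is still gripping it and pressing at about 10 N; the push dragged the +x end slat about 5 mm towards the box, but it still spans both lower slats.

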